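Clamp a fresh sushi tray in the lidding jig, three clicks, and hold

TASK

Lift the red moulded tray out of its forming mould and set it down flat in the nest of the blue lidding jig (lower it in, do not drop it) and let go of it. Then swing the jig's orange-handled lever, which is sprung, three clicks on from rest so that the rubber pad clamps the tray against the fence, never going on to a fourth click. Finish while still holding the lever there at the third click (let go and it springs back), and leave the other kitchen things where they stand.

Things in the scene. Friction and masses are not known exactly. Their poses are not given: they have to be found in the camera images.
- tray: Red rigid plastic tray, loose, 50-100 g: 104 (x) x 84 (y) x 20 mm tall, walls and floor 4 mm, open on top. A solid middle rib, 10 mm thick (y), 70 mm long (x), rises to 52 mm above the underside: pinch it across y from above; fingertips kept above the rim never meet the walls. Origin: centre of the underside, z up; axes along the mould's. Half a turn makes no difference.
- mould: Aluminium mould, fixed, 136 (x) x 116 (y) x 22 mm, brass corner pins up to 30 mm. Open cavity 108 x 88, 14 mm deep, floor 8 mm above the table: the tray has 2 mm play all round; lift it straight up. Origin: centre of the underside. An equal, empty mould stands nearby; the two may change places.
- nest (a point): Nest centre on the fixed jig's base plate, 10 mm above the table, where the tray's underside goes. Axes: the jig's; tray x along jig x, either way round. White end guides 10 mm high, inner faces at x -56 and +56 mm; steel fence 16 mm high, face at y +48; pad face at y -48 with the lever at rest. So 4 mm play in x, 6 in y each side. Clamped, the tray's centre is at y +6.
- pad: Black rubber pad of the jig, 60 (x) x 10 (y) x 12 mm, its middle 20 mm above the table. The lever drives it towards the jig's +y, 6 mm a click, through a spring of 600 N/m: it meets a tray at the fence at the second click and presses it with about 4 N at the third. Origin not on the pad: at rest it is below the nest centre, at table height.
- pivot (a point): Vertical axis of the lever, 150 mm from the nest centre towards the jig's -y, 42 mm above the table. Its axes are the jig's and do not turn with the lever. The lever's hub, 43 mm radius, and the housing beyond it (+x) reach at most 55 mm above the table.
- grip: Orange upright round handle on the lever's end, 20 mm diameter, 50 mm tall. Origin: centre of its foot, 42 mm above the table (top 92), 110 mm from the pivot axis; bar under it tops at 45 mm. Pinch it from above or push its side. At rest it lies from the pivot at jig x -84, y -71 mm; it swings level, clockwise seen from above (towards jig +y), 24 mm a click. It spins freely on its own axis.
- lever (a joint): Lever angle, rad: 0 at rest, growing clockwise seen from above. Clicks seat at 0.22, 0.44, 0.66 (third), 0.88, 1.10; the catch snaps over half-way, at 0.11, 0.33, 0.55, 0.77. A spring always drives it back to 0 if let go: about 4.5 N at the handle at rest, 7 N at the third click on a clamped tray; each click is felt as the push rising 2 to 3 N, then falling about 5 N.
- sauce: Bystander: amber sauce bottle, 56 mm diameter, 150 mm tall, origin at its foot.
- jar: Bystander: green glass jar, 70 mm diameter, 90 mm tall, origin at its foot.
- bowl: Bystander: steel bowl, 130 mm diameter, 60 mm tall, origin at its foot.
- cup: Bystander: white cup, 70 mm diameter, 80 mm tall, origin at its foot.
- paddle: Bystander: spatula lying on the green board (12 mm thick) at the far side, handle along its -x.
There are look-alikes about, which are no part of the job. What is shaped like the tray but purple or turquoise is not meant.

How it is judged:
On the way, in this order (a step that is already met when the one before it is completed fails the run):
1. the tray is lifted clear of the mould (height (world z) of tray above 0.05 m), for 0.1 s.
2. the tray lies flat in the nest, let go, with the lever still at rest (x of tray in the frame of nest between -0.007 and 0.007 m and z of tray in the frame of nest between -0.004 and 0.004 m and angle between tray's own z axis and vertical below 0.07 rad and angle between the x axis of tray and the x axis of nest, either way round below 0.1 rad and contact force between the fingers and tray below 0.1 N and y of tray in the frame of nest between -0.009 and 0.009 m and value of joint lever below 0.09 rad), for 0.2 s.
3. the lever is held at the third click (value of joint lever between 0.56 and 0.76 rad and contact force between the fingers and grip above 1 N), for 0.3 s.
At the end, for the whole second after the job is handed in: Fingers hold the orange handle (over 1 N), lever at the third click (0.56 to 0.76 rad); tray untouched by them, flat in the nest: centre within 7 mm in x, 2 to 10 mm towards the fence in y, 4 mm in height, tilt under 0.07, yaw within 0.1 rad; pad presses it with over 1 N (all of step 3 and x of tray in the frame of nest between -0.007 and 0.007 m and z of tray in the frame of nest between -0.004 and 0.004 m and angle between tray's own z axis and vertical below 0.07 rad and angle between the x axis of tray and the x axis of nest, either way round below 0.1 rad and contact force between the fingers and tray below 0.1 N and y of tray in the frame of nest between 0.002 and 0.01 m and contact force between pad and tray above 1 N and linear speed of tray below 0.02 m/s); the arm keeps its last pose, push and grip.
It fails at once if the lever goes on to the fourth click (value of joint lever above 0.8 rad).
It fails at once if the tray is let go in the air, more than about 20 mm above its rest (height (world z) of tray above 0.032 m and contact force between the fingers and tray below 0.02 N).
It fails at once if the tray is tipped over (angle between tray's own z axis and vertical above 0.6 rad).
It fails at once if a bystander is moved by more than 30 mm or knocked over (distance of any of sauce, jar, bowl, cup, paddle from where it was at the start of the episode above 0.03 m or angle between any of sauce, jar, bowl, cup, paddle's own z axis and vertical above 0.5 rad).
It also fails if it takes over 61 s, if anything falls off the work surface, if the arm or the gripper's body presses on something with over 40 N, if the wrist force passes 120 N, or if a joint passes its speed limit or range.

ROBOT

A 7-joint arm with a two-finger parallel gripper is mounted at the origin on the work surface. World frame = base frame: x ahead of the robot, y to its left, z up, the work surface at z = 0. Lengths are in m, angles in rad, forces in N, time in s.
With the tool pointing down it reaches from about 0.425 to 0.875 m from the base axis. Payload 4.7 kg.
Tool frame: the origin (TCP) lies between the finger pads; the fingertips stand 14 mm ahead of it and the grasp point (between the pads) lies 5 mm behind it; z points along the fingers, y is the line along which they close (so a half turn about z gives the same grasp; the last joint's range is limited). The gripper opens to 87 mm and grips with 3 to 60 N. Pads are 19 mm wide; open, the fingers measure 117 mm over their backs; the gripper's body (75 mm by 190 mm) begins 51 mm behind the grasp point.
Start: joints at [1.302, 0.321, -0.07, 1.45, 0.023, 1.371, -0.057], TCP at [0.181, -0.624, 0.237] pointing down, gripper open.
Joint ranges: [-2.86, 2.86], [-0.3, 2.09], [-1.38, 1.24], [0.06, 2.45], [-1.56, 4.7], [0.09, 2.05], [-2.69, 2.69]. Speed limits (rad/s): [2.57, 2.57, 3.14, 3.14, 3.14, 3.14, 3.14].

INTERFACE

Orientations are given as a unit quaternion [w, x, y, z].
In Python, from bench import bot gives the robot as it stands. The module is installed in compiled form; this text tells all that it offers.
- The arm moves only by the tool arm_command, never from a script. Its argument "steps" is a list of rows, each a list of 7 numbers: the turn, a rotation vector about the tool's x, y, z in degrees, then the shift along the tool's x, y, z in cm, then the opening, from -1 (shut) to 1 (fully open). In form: [[wx, wy, wz, x, y, z, jaw], ...]. A call has 1 to 10 rows; each row is the pose to reach, as a shift and turn from the pose commanded when the call began, along the tool's axes at that moment; what a row does not reach only later rows make up. A row lasts 1/8 s, in which the tool goes at most 62.5 mm and 10.7 degrees, less where a joint would pass 70% of its speed; a pose out of reach is approached as far as the arm can. A call with a gripper value outside its range is refused whole. The fingers move at their own pace and stop on an object; "newtons" is the grip in N (left out, the last holds). Time passes only in rows, so rows that repeat a pose let the fingers close. It gives the time, the measured TCP pose, the force, the opening and the grip force at its end, in the units of the state.
- bot.observe(): the state, without advancing time (a new reading comes with each control period).
- bot.get_image(name): name is "side" or "top" or "wrist"; returns a dict with "pixels" (384x512x3 uint8, red, green, blue), "range_z" (384x512 float32, m along the optical axis (not along the pixel's ray), 0 where there is no reading), "fov_y" (degrees; the focal length in pixels is half the picture's height over the tangent of half this angle, whatever the lens; pixels are square), "cx", "cy" (the principal point, pixels), "rvec" (rotation vector, rad) and "tvec" (3), from world to camera coordinates, as OpenCV has them; the wrist camera has in their place "mount" (4x4, takes a point from camera to tool coordinates, whose origin is the TCP and whose axes are the flange's). Camera axes: x right, y down, z forward; pixel columns grow to the right and rows downward; lengths in m; the calibration is good to about 2 mm. A picture is of the moment at which its call begins: read the wrist's pose just before it.
- bot.hand_in(): hands the job in; it is judged then, once.
The state is a dict: "t": time; "joint_pos": joint angles; "qd": joint speeds; "tau": joint torques, N m; "ee_pos": TCP position; "orientation": TCP orientation; "ft_force": force on the tool from outside, world axes, zero at the start; "wrist_torque": the same for the moment, N m; "grip_width": finger opening in m; "grasp_force": force on a finger pad.
Only numpy, scipy, OpenCV 4.12 (cv2) and the standard library are available. Lean on these libraries where they do the work, as an engineer would, in place of code of your own. Each camera call takes 0.05 s, during which the arm holds its last target. There are 200 camera calls.

## Working session

There is one attempt and no reset: what is moved stays moved. The work goes in short steps, Python scripts to look and compute and a tool call to move; the robot and the scene stay as the last step left them, time stands still between calls to the robot, and variables do not carry over. Pictures are saved under pics/ and viewed, at most 10 in all, crops included, and the job is handed in when it is done.

Besides the shell and the picture viewer there is one more tool, called after "Emit:" as name(argument=value, ...), one argument or row to a line, values as JSON. arm_command: Moves the arm, as the interface text tells. Its arguments: {"type":"object","properties":{"steps":{"type":"array","items":{"type":"array","items":{"type":"number"}}},"newtons":{"type":"number"}},"required":["steps"]}

```bash
mkdir -p pics; cat > h.py <<'E'
import numpy as np, cv2
from bench import bot
from scipy.spatial.transform import Rotation as R
def cam(name):
    s=bot.observe(); d=bot.get_image(name); H,W=d["range_z"].shape
    f=H/2/np.tan(np.radians(d["fov_y"])/2)
    v,u=np.mgrid[:H,:W]; z=d["range_z"]
    P=np.dstack([(u-d["cx"])/f*z,(v-d["cy"])/f*z,z])
    if "mount" in d:
        w,x,y,zz=s["orientation"]; M=d["mount"]; Rt=R.from_quat([x,y,zz,w]).as_matrix()
        P=(P@M[:3,:3].T+M[:3,3])@Rt.T+np.array(s["ee_pos"])
    else:
        Rc=cv2.Rodrigues(np.array(d["rvec"],float))[0]; P=(P-np.ravel(d["tvec"]))@Rc
    P[z==0]=np.nan
    return d["pixels"],P
def save(n,px): cv2.imwrite(f"pics/{n}.png",cv2.cvtColor(px,cv2.COLOR_RGB2BGR))
E
python3 - <<'E'
from h import *
a,P=cam("top"); save("top",a); np.savez("top.npz",a=a,P=P)
b,Q=cam("side"); save("side",b); np.savez("side.npz",a=b,P=Q)
print(bot.observe())
E
```

```text
{'t': 0.1, 'joint_pos': array([ 1.30211843,  0.32173302, -0.07008016,  1.45154475,  0.02259454,
        1.37073638, -0.05692292]), 'qd': array([ 0.00102974, -0.0017643 , -0.00145656, -0.00281003,  0.0002536 ,
       -0.00243043, -0.00067643]), 'tau': array([-5.55401493e-05, -4.92574382e+01, -4.05878741e-01, -3.13395309e+01,
       -6.42636954e-02,  3.95496469e-02,  1.05309691e-04]), 'ee_pos': array([ 0.18119642, -0.62376958,  0.23558523]), 'orientation': array([-8.02113934e-04,  9.90020939e-01,  1.40917961e-01, -1.57432772e-04]), 'ft_force': array([ 0.25573583, -0.58523074,  0.53940836]), 'wrist_torque': array([-0.03601088,  0.01268585, -0.00704006]), 'grasp_force': 0.0, 'grip_width': 0.08710687543267936}
```

View pics/top.png

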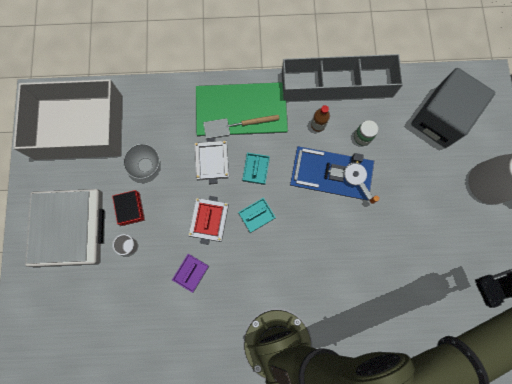

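View pics/side.png

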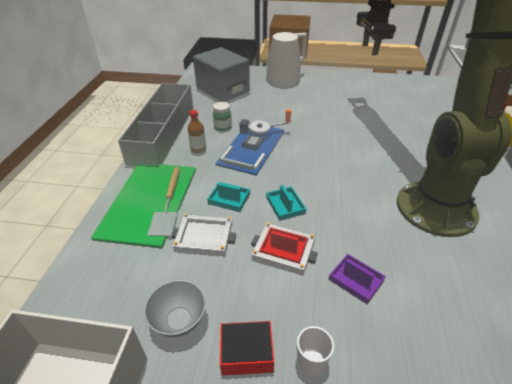

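The top view shows the red tray in its mould at (208,219). Things that could be confused with it are the purple tray (191,272), the turquoise trays (256,168) and (257,215), the red/black box (128,208) and the empty mould (211,160). The blue jig is at (335,173), with its orange handle at (375,199). I choose the red tray at (208,219) and will check it in a close crop.

```bash
python3 - <<'E'
from h import *
D=np.load("top.npz");a,P=D["a"],D["P"]
c1=cv2.resize(a[140:215,285:385],None,fx=6,fy=6,interpolation=cv2.INTER_CUBIC)
c2=cv2.resize(a[190:250,180:240],None,fx=5,fy=5,interpolation=cv2.INTER_CUBIC)[:, :195*1]
save("jig",c1); save("traycrop",cv2.resize(a[190:250,175:240],None,fx=7,fy=7,interpolation=cv2.INTER_CUBIC))
hsv=cv2.cvtColor(a,cv2.COLOR_RGB2HSV)
def m(lo,hi,box):
    k=cv2.inRange(hsv,lo,hi)>0; z=np.zeros_like(k); x0,y0,x1,y1=box; z[y0:y1,x0:x1]=1; return k&z
r=(m((0,120,60),(8,255,255),(180,190,240,250))|m((172,120,60),(180,255,255),(180,190,240,250)))
def rep(n,k):
    p=P[k]; p=p[~np.isnan(p[:,0])]
    rect=cv2.minAreaRect((p[:,:2]*1000).astype(np.float32)); print(n,k.sum(),rect,np.median(p,0))
rep("tray",r)
rib=r&(P[...,2]>.04);rep("rib",rib)
b=m((105,120,50),(125,255,255),(285,140,385,215));rep("jig",b)
o=m((5,150,120),(18,255,255),(360,185,390,215));rep("grip",o&(P[...,2]>.07)); print(P[o])
w=(P[...,2]>.016)&(P[...,2]<.03); z=np.zeros_like(w); z[140:200,285:322]=1
for v,u in [(173,297),(152,312),(186,310),(171,325),(175,355),(199,375),(173,312)]: print((u,v),P[v,u].round(3))
E
```

```text
tray 695 ((427.88616943359375, 220.4769287109375), (83.75205993652344, 103.23475646972656), 78.22512817382812) [0.42787098 0.21965528 0.01477794]
rib 76 ((426.8033447265625, 219.771240234375), (10.834238052368164, 68.10459899902344), 78.1673812866211) [0.42655347 0.21972601 0.05941645]
jig 1912 ((580.1015014648438, -230.12193298339844), (282.2364501953125, 148.5670623779297), 76.41022491455078) [ 0.57933492 -0.20764992  0.01063455]
grip 18 ((464.3327331542969, -351.31329345703125), (11.883541107177734, 12.952281951904297), 39.96308135986328) [ 0.46395364 -0.35051328  0.09288043]
[[ 0.47108574 -0.35012084  0.09284857]
 [ 0.47123257 -0.35398065  0.09130342]
 [ 0.46745689 -0.34579049  0.09476123]
 [ 0.46797574 -0.35029418  0.09119028]
 [ 0.46744431 -0.35297047  0.09328342]
 [ 0.46763443 -0.35691486  0.09148253]
 [ 0.46675799 -0.34654149  0.08073382]
 [ 0.46449111 -0.34620685  0.09233808]
 [ 0.46418628 -0.34927523  0.09322151]
 [ 0.46369523 -0.35200668  0.09512553]
 [ 0.46339899 -0.35507767  0.09596474]
 [ 0.463721   -0.35926469  0.09341626]
 [ 0.4612241  -0.34610346  0.09153537]
 [ 0.46099995 -0.3493127   0.09198405]
 [ 0.45978678 -0.35073239  0.09792647]
 [ 0.46032334 -0.35530742  0.09415188]
 [ 0.45742623 -0.34865152  0.09291228]
 [ 0.45752063 -0.35243516  0.09157399]]
(297, 173) [ 0.58  -0.102  0.024]
(312, 152) [ 0.657 -0.162  0.021]
(310, 186) [ 0.533 -0.147  0.012]
(325, 171) [ 0.585 -0.205  0.015]
(355, 175) [ 0.557 -0.302  0.051]
(375, 199) [ 0.461 -0.349  0.092]
(312, 173) [ 0.579 -0.157  0.019]
```

View pics/jig.png

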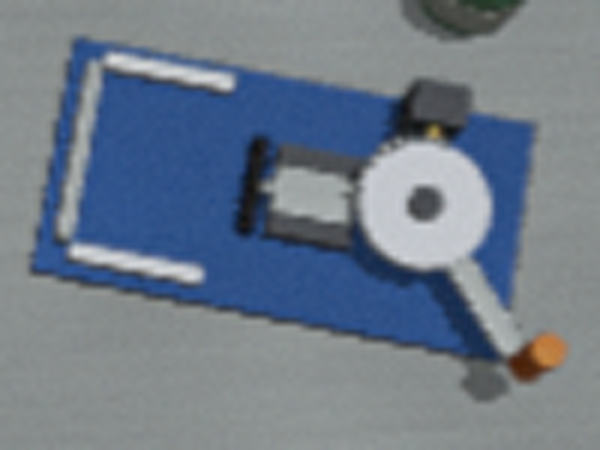

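View pics/traycrop.png

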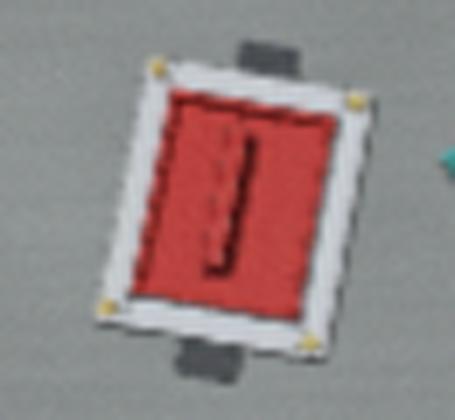

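The crops confirm the red tray in the white mould, with its rib at crop (230,200). In the jig crop the fence is on the left at (80,150), the pad at (252,185), the hub at (425,203) and the handle at (545,350). The measured sizes match (84x103 tray, rib top at 60 mm, handle top at 92 mm). I'll pass over the jig next for a closer wrist view.

```bash
cat >> h.py <<'E'
def go(x,y,z,yaw):
    s=bot.observe(); w,a,b,c=s["orientation"]; C=R.from_quat([a,b,c,w])
    D=R.from_euler("z",yaw,degrees=True)*R.from_euler("x",180,degrees=True)
    t=C.inv().apply(np.array([x,y,z])-s["ee_pos"])*100; r=np.degrees((C.inv()*D).as_rotvec())
    print("turn",r.round(1),"shift cm",t.round(2),"dist",np.linalg.norm(t).round(1))
E
python3 -c "
from h import *
go(.52,-.21,.36,-13.6)
d=bot.get_image('wrist');print(d['fov_y'],d['cx'],d['cy'],d['mount'].round(3))"
```

```text
turn [-0.1  0.  29.8] shift cm [ 44.08 -30.3  -12.4 ] dist 54.9
68.38974595728007 253.4125795515241 190.8911532779728 [[-0.001 -0.962 -0.272  0.074]
 [ 1.    -0.001  0.    -0.   ]
 [-0.001 -0.272  0.962 -0.148]
 [ 0.     0.     0.     1.   ]]
```

Emit:
arm_command(
  steps=[
    [0,0,10,5,-3,-5,1],
    [0,0,20,10,-7,-9,1],
    [0,0,29.8,16,-11,-12,1],
    [0,0,29.8,21,-15,-12,1],
    [0,0,29.8,26,-18,-12,1],
    [0,0,29.8,31,-22,-12,1],
    [0,0,29.8,36,-26,-12,1],
    [0,0,29.8,42,-30,-12,1],
    [0,0,29.8,46,-31,-12,1],
    [0,0,29.8,46,-31,-12,1],
  ],
)

```text
t: 1.4
ee_pos: [0.5387, -0.1937, 0.3562]
orientation: [-0.001, 0.993, -0.115, 0.0]
ft_force: [0.4, -0.8, -0.2]
grip_width: 0.0869
grasp_force: 0.0
```

```bash
python3 - <<'E'
from h import *
s=bot.observe();print(s["t"],s["ee_pos"],abs(s["qd"]).max())
a,P=cam("wrist"); save("w1",a); np.savez("w1.npz",a=a,P=P)
E
```

```text
1.4 [ 0.53870779 -0.19372888  0.35623665] 0.3833361716773846
```

View pics/w1.png

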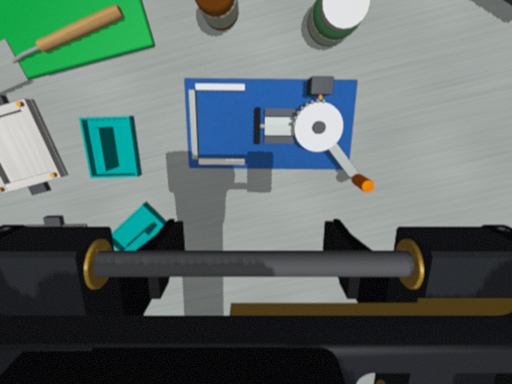

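The wrist view shows the jig squarely: fence at (193,123), guides at (220,87) and (220,161), pad (257,125), hub (319,127), handle top (367,185). The arm had not quite settled, so I'll retake it and measure.

```bash
python3 - <<'E'
from h import *
s=bot.observe();print(s["ee_pos"],abs(s["qd"]).max())
a,P=cam("wrist"); np.savez("w1.npz",a=a,P=P)
s=bot.observe();print(s["ee_pos"],abs(s["qd"]).max())
hsv=cv2.cvtColor(a,cv2.COLOR_RGB2HSV)
b=cv2.inRange(hsv,(105,120,40),(125,255,255))>0; b[:60]=0;b[215:]=0
box=np.zeros_like(b); box[60:215,170:380]=1
def rep(n,k):
    p=P[k];p=p[~np.isnan(p[:,0])]; r=cv2.minAreaRect((p[:,:2]*1000).astype(np.float32)); print(n,len(p),np.round(r[0]),np.round(r[1]),round(r[2],1),np.median(p,0).round(4))
rep("plate",b&box)
hub=box.astype(bool)&(P[...,2]>.04); rep("hub+",hub)
o=(cv2.inRange(hsv,(5,150,120),(18,255,255))>0)&box.astype(bool)&(P[...,2]>.085); rep("grip",o)
bright=(a.min(2)>130)&box.astype(bool); bright[:,250:]=0
for n,(u0,v0,u1,v1) in dict(fence=(186,85,200,165),gA=(196,80,250,95),gB=(196,155,250,168)).items():
    k=np.zeros_like(b);k[v0:v1,u0:u1]=1; k=k&(P[...,2]>.014)&(P[...,2]<.035); rep(n,k)
E
```

```text
[ 0.54026907 -0.19178121  0.35586098] 0.08010642750098071
[ 0.53853413 -0.19409885  0.35584769] 0.060191126917340215
plate 9280 [ 581. -232.] [283. 148.] 76.3 [ 0.5965 -0.2072  0.0098]
hub+ 3123 [ 545. -310.] [187.  82.] 8.3 [ 0.5635 -0.3157  0.0461]
grip 120 [ 466. -353.] [18. 17.] 29.6 [ 0.4658 -0.3531  0.0918]
fence 501 [ 616. -109.] [ 12. 120.] 74.5 [ 0.6179 -0.1104  0.0255]
gA 342 [ 661. -165.] [81. 15.] 81.4 [ 0.6612 -0.1641  0.0197]
gB 297 [ 544. -134.] [86. 17.] 70.7 [ 0.5437 -0.1344  0.0197]
```

```bash
python3 -c "
from h import *
go(.427,.220,.20,-11.8)"
```

```text
turn [-0.1  0.  -1.4] shift cm [-20.3  -37.73  15.68] dist 45.6
```

Emit:
arm_command(
  steps=[
    [0,0,-1.4,-2.5,-4.7,2,1],
    [0,0,-1.4,-5,-9.4,4,1],
    [0,0,-1.4,-7.5,-14,6,1],
    [0,0,-1.4,-10,-19,8,1],
    [0,0,-1.4,-12.5,-23.5,10,1],
    [0,0,-1.4,-15,-28,12,1],
    [0,0,-1.4,-17.5,-33,14,1],
    [0,0,-1.4,-20.3,-37.7,15.7,1],
    [0,0,-1.4,-20.3,-37.7,15.7,1],
    [0,0,-1.4,-20.3,-37.7,15.7,1],
  ],
)

```text
t: 2.75
ee_pos: [0.4283, 0.2144, 0.1995]
orientation: [0.001, 0.994, -0.107, 0.0]
ft_force: [-0.6, -0.9, 1.1]
grip_width: 0.087
grasp_force: 0.0
```

```bash
python3 - <<'E'
from h import *
bot.get_image("top");bot.get_image("top")
a,P=cam("wrist"); save("w2",a)
hsv=cv2.cvtColor(a,cv2.COLOR_RGB2HSV)
r=(cv2.inRange(hsv,(0,120,50),(8,255,255))|cv2.inRange(hsv,(172,120,50),(180,255,255)))>0
for n,k in dict(tray=r&(P[...,2]<.05),rib=r&(P[...,2]>.054)&(P[...,2]<.066)).items():
    p=P[k];p=p[~np.isnan(p[:,0])]; q=cv2.minAreaRect((p[:,:2]*1000).astype(np.float32)); print(n,len(p),q,np.median(p,0))
s=bot.observe();print(s["ee_pos"],abs(s["qd"]).max())
go(.427,.220,.048,-11.8)
E
```

```text
tray 8756 ((447.05224609375, 339.03076171875), (328.7163391113281, 122.437255859375), 77.6824951171875) [0.45161873 0.24553034 0.01277996]
rib 610 ((429.3074035644531, 220.40113830566406), (9.541894912719727, 69.75312805175781), 77.48866271972656) [0.43204715 0.21963578 0.0597568 ]
[0.4288579  0.21411668 0.19976466] 0.005558276332910811
turn [ 0.  -0.  -0.6] shift cm [-0.32 -0.54 15.18] dist 15.2
```

View pics/w2.png

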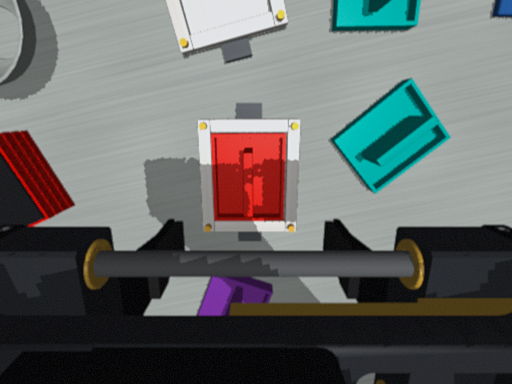

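The wrist view shows the tray seated square in its mould, with the rib at about (248,180). The rib centre is (0.429,0.220), top at 60 mm, which agrees with the top camera.

Emit:
arm_command(
  steps=[
    [0,0,-0.3,-0.2,-0.6,4,1],
    [0,0,-0.3,-0.2,-0.6,8,1],
    [0,0,-0.3,-0.2,-0.6,12,1],
    [0,0,-0.3,-0.2,-0.6,14,1],
    [0,0,-0.3,-0.2,-0.6,15.1,1],
    [0,0,-0.3,-0.2,-0.6,15.1,1],
    [0,0,-0.3,-0.2,-0.6,15.1,-1],
    [0,0,-0.3,-0.2,-0.6,15.1,-1],
    [0,0,-0.3,-0.2,-0.6,15.1,-1],
    [0,0,-0.3,-0.2,-0.6,15.1,-1],
  ],
  newtons=20,
)

```text
t: 4.15
ee_pos: [0.4274, 0.2223, 0.0488]
orientation: [0.0, 0.995, -0.104, 0.0]
ft_force: [-0.8, 0.6, -0.4]
grip_width: 0.0551
grasp_force: 0.0
```

Emit:
arm_command(
  steps=[
    [0,0,0,0,0,0,-1],
    [0,0,0,0,0,0,-1],
    [0,0,0,0,0,0,-1],
    [0,0,0,0,0,0,-1],
  ],
)

```text
t: 4.65
ee_pos: [0.4272, 0.2223, 0.0485]
orientation: [0.0, 0.995, -0.104, -0.0]
ft_force: [0.1, 0.2, 0.9]
grip_width: 0.0146
grasp_force: 0.0
```

```bash
python3 -c "
from h import *
print(bot.observe());go(.428,.220,.048,-12)"
```

```text
{'t': 4.65, 'joint_pos': array([ 0.23577804,  0.24205766, -0.83326399,  2.03900721,  0.21995216,
        0.94978154, -2.49047428]), 'qd': array([-0.00042739, -0.00122216,  0.00106105, -0.00011774,  0.00132084,
        0.00301917, -0.00070459]), 'tau': array([-9.96185590e-04, -2.95259213e+01, -4.90454122e+00, -2.54349858e+01,
        4.20830003e-02, -7.35691586e-02, -6.13963630e-05]), 'ee_pos': array([0.42716591, 0.2222747 , 0.04848213]), 'orientation': array([ 5.79483836e-05,  9.94620119e-01, -1.03589637e-01, -4.19797296e-05]), 'ft_force': array([0.06734922, 0.20304272, 0.93746859]), 'wrist_torque': array([0.04052877, 0.0248885 , 0.0448303 ]), 'grasp_force': 0.0, 'grip_width': 0.014618759453080247}
turn [0.  0.  0.1] shift cm [0.13 0.21 0.05] dist 0.2
```

Emit:
arm_command(
  steps=[
    [0,0,0,0.1,0.15,0,-1],
    [0,0,0,0.1,0.15,0,-1],
    [0,0,0,0.1,0.15,0,-1],
    [0,0,0,0.1,0.15,0,-1],
    [0,0,0,0.1,0.15,0,-1],
  ],
)

```text
t: 5.28
ee_pos: [0.4278, 0.2205, 0.0485]
orientation: [0.0, 0.995, -0.104, -0.0]
ft_force: [-0.9, -0.3, 0.3]
grip_width: 0.0098
grasp_force: 20.0
```

Emit:
arm_command(
  steps=[
    [0,0,0,0,0,-1,-1],
    [0,0,0,0,0,-2,-1],
    [0,0,0,0,0,-4,-1],
    [0,0,0,0,0,-6,-1],
    [0,0,0,0,0,-8,-1],
    [0,0,0,0,0,-8,-1],
    [0,0,0,0,0,-8,-1],
    [0,0,0,0,0,-8,-1],
  ],
)

```text
t: 6.28
ee_pos: [0.4273, 0.2203, 0.1277]
orientation: [0.0, 0.995, -0.104, -0.001]
ft_force: [-1.0, 0.6, -1.2]
grip_width: 0.01
grasp_force: 20.0
```

```bash
python3 -c "
from h import *
s=bot.observe();print(s);go(.599,-.158,.135,-13.7)
a,P=cam('wrist')
hsv=cv2.cvtColor(a,cv2.COLOR_RGB2HSV)
r=(cv2.inRange(hsv,(0,120,50),(8,255,255))|cv2.inRange(hsv,(172,120,50),(180,255,255)))>0
k=r&(P[...,2]>.12)&(P[...,2]<.16);k[:120]=0
p=P[k];print(len(p),p.min(0) if len(p) else 0,p.max(0) if len(p) else 0)
q=cv2.minAreaRect((p[:,:2]*1000).astype(np.float32));print(q)
save('w3',a)
"
```

```text
{'t': 6.275, 'joint_pos': array([ 0.30034405,  0.11082597, -0.86412795,  1.96778387,  0.09380698,
        1.10497589, -2.3815046 ]), 'qd': array([-4.91927662e-04,  1.59248388e-03, -1.12243663e-03, -2.51510127e-03,
        1.32423377e-03, -7.26685515e-05,  1.32886137e-03]), 'tau': array([ 1.38829942e-02, -2.51975101e+01, -2.46545658e+00, -2.88923264e+01,
        4.01670579e-02, -8.23044777e-02, -1.31698176e-03]), 'ee_pos': array([0.42728339, 0.22031849, 0.1276997 ]), 'orientation': array([ 3.01477999e-04,  9.94617114e-01, -1.03615504e-01, -7.30272388e-04]), 'ft_force': array([-1.03999973,  0.58436065, -1.18542451]), 'wrist_torque': array([0.067431  , 0.03303819, 0.01430772]), 'grasp_force': 19.999926129821688, 'grip_width': 0.009984095493273839}
turn [0.  0.1 1.8] shift cm [24.6  33.48 -0.74] dist 41.6
1870 [0.39688877 0.20414074 0.12004972] [0.46440119 0.23235278 0.15991426]
((430.6694030761719, 218.14364624023438), (67.42958068847656, 28.123140335083008), 0.8002313375473022)
```

View pics/w3.png

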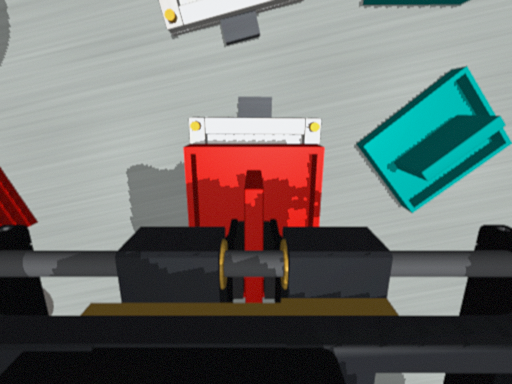

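The tray hangs square in the fingers, with the rib end at (254,172) and the rim at y≈147. Next I'll carry it over the nest.

Emit:
arm_command(
  steps=[
    [0,0,0.2,1.5,2,-0.7,-1],
    [0,0,0.4,4.5,6,-0.7,-1],
    [0,0,0.7,7.5,10,-0.7,-1],
    [0,0,1,10.5,14.5,-0.7,-1],
    [0,0,1.3,13.5,18.5,-0.7,-1],
    [0,0,1.8,16.5,22.5,-0.7,-1],
    [0,0,1.8,19.5,26.5,-0.7,-1],
    [0,0,1.8,22,30,-0.7,-1],
    [0,0,1.8,24,32.7,-0.7,-1],
    [0,0,1.8,24.6,33.5,-0.7,-1],
  ],
)

```text
t: 7.58
ee_pos: [0.5993, -0.1604, 0.1342]
orientation: [-0.0, 0.993, -0.121, -0.001]
ft_force: [0.4, 0.8, -0.1]
grip_width: 0.0102
grasp_force: 20.0
```

Emit:
arm_command(
  steps=[
    [0,0,0,0,0,0,-1],
    [0,0,0,0,0,0,-1],
    [0,0,0,0,0,0,-1],
  ],
)

```text
t: 7.95
ee_pos: [0.5994, -0.1562, 0.1358]
orientation: [-0.0, 0.993, -0.118, 0.0]
ft_force: [0.6, -0.1, 0.3]
grip_width: 0.0098
grasp_force: 20.0
```

```bash
python3 -c "
from h import *
s=bot.observe();print(s['t'],s['ee_pos'],s['joint_pos'],s['ft_force'],s['grip_width'])
go(.599,-.158,.051,-13.7)
a,P=cam('wrist')
D=np.load('top.npz')['P'];print('sauce',D[117,321],'jar',D[132,367])
hsv=cv2.cvtColor(a,cv2.COLOR_RGB2HSV)
save('w4',a)
"
```

```text
7.95 [ 0.59940889 -0.15617176  0.13578944] [ 0.66385901  0.37637791 -0.55828893  1.63880572  0.21147902  1.18716889
 -1.75002364] [ 0.61415504 -0.09169069  0.32058448] 0.00976938623827974
turn [-0.  -0.   0.1] shift cm [0.   0.19 8.48] dist 8.5
sauce [ 0.75360965 -0.1870943   0.11142268] jar [ 0.7004949  -0.34789118  0.08812383]
```

View pics/w4.png

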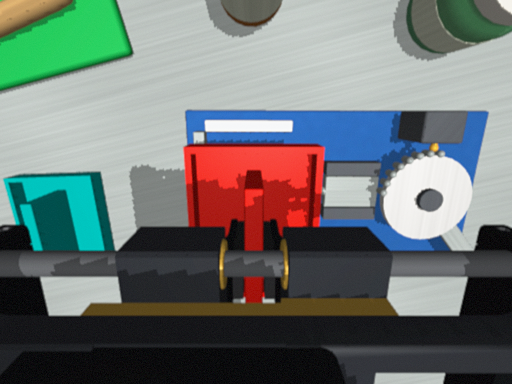

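The tray is parallel to the jig above the nest, with the upper guide at (248,126) parallel to the rim. I'll lower it now.

Emit:
arm_command(
  steps=[
    [0,0,0.1,0,0.15,2,-1],
    [0,0,0.1,0,0.15,4,-1],
    [0,0,0.1,0,0.15,5.5,-1],
    [0,0,0.1,0,0.15,6.6,-1],
    [0,0,0.1,0,0.15,7.4,-1],
    [0,0,0.1,0,0.15,7.4,-1],
    [0,0,0.1,0,0.15,7.4,-1],
  ],
)

```text
t: 8.88
ee_pos: [0.5997, -0.1594, 0.0621]
orientation: [0.0, 0.993, -0.12, 0.001]
ft_force: [0.6, -0.2, -0.5]
grip_width: 0.0099
grasp_force: 20.0
```

Emit:
arm_command(
  steps=[
    [0,0,0,0,0,0.3,-1],
    [0,0,0,0,0,0.6,-1],
    [0,0,0,0,0,0.9,-1],
    [0,0,0,0,0,1.05,-1],
    [0,0,0,0,0,1.05,-1],
  ],
)

```text
t: 9.5
ee_pos: [0.5991, -0.1593, 0.0508]
orientation: [-0.0, 0.993, -0.12, -0.0]
ft_force: [0.4, -0.4, -0.3]
grip_width: 0.0099
grasp_force: 20.0
```

```bash
python3 -c "
from h import *
s=bot.observe();print(s['t'],s['ee_pos'],s['ft_force'],s['wrist_torque'],s['grip_width'])
go(.599,-.158,.0505,-13.7)"
```

```text
9.5 [ 0.59907264 -0.15933338  0.05084198] [ 0.35764958 -0.37452568 -0.27278152] [ 0.03389864 -0.08226889 -0.03218666] 0.009856961596805065
turn [ 0.   0.  -0.1] shift cm [-0.04 -0.13  0.03] dist 0.1
```

Emit:
arm_command(
  steps=[
    [0,0,0,0,-0.1,0.06,-1],
    [0,0,0,0,-0.1,0.06,-1],
    [0,0,0,0,-0.1,0.06,-0.2],
    [0,0,0,0,-0.1,0.06,-0.2],
    [0,0,0,0,-0.1,0.06,-0.2],
    [0,0,0,0,-0.1,0.06,-0.2],
    [0,0,0,0,-0.1,0.06,-0.2],
  ],
)

```text
t: 10.38
ee_pos: [0.5994, -0.1584, 0.0504]
orientation: [0.0, 0.993, -0.12, 0.0]
ft_force: [-0.2, -0.0, 0.8]
grip_width: 0.0342
grasp_force: 0.0
```

Emit:
arm_command(
  steps=[
    [0,0,0,0,0,-2,-0.2],
    [0,0,0,0,0,-4,-0.2],
    [0,0,0,0,0,-7,-0.2],
    [0,0,0,0,0,-12,-0.2],
    [0,0,0,0,0,-15,-0.2],
    [0,0,0,0,0,-15,-0.2],
    [0,0,0,0,0,-15,-0.2],
    [0,0,0,0,0,-15,-0.2],
  ],
)

```text
t: 11.38
ee_pos: [0.5986, -0.1583, 0.1993]
orientation: [-0.0, 0.993, -0.12, -0.001]
ft_force: [-0.2, 0.1, -1.3]
grip_width: 0.0349
grasp_force: 0.0
```

```bash
cat >> h.py <<'E'
N=np.array([.599,-.158]); J=np.array([[.9715,-.237],[.237,.9715]])
def tray(name):
    a,P=cam(name); hsv=cv2.cvtColor(a,cv2.COLOR_RGB2HSV)
    r=(cv2.inRange(hsv,(0,120,40),(8,255,255))|cv2.inRange(hsv,(172,120,40),(180,255,255)))>0
    r&=np.linalg.norm(P[...,:2]-N,axis=2)<.09
    for n,k in dict(all=r,rib=r&(P[...,2]>.052)&(P[...,2]<.07)).items():
        p=P[k]; q=cv2.minAreaRect((p[:,:2]*1000).astype(np.float32)); print(name,n,len(p),np.round(q[0],1),np.round(q[1],1),round(q[2],1),"jig mm",(J@(np.array(q[0])/1000-N)*1000).round(1),"ztop",np.median(P[k][:,2]).round(4))
    return a,P
E
python3 -c "
from h import *
s=bot.observe();print(s['t'],s['ee_pos'],s['ft_force'],s['grip_width'])
tray('top');a,P=tray('wrist');save('w5',a)"
```

```text
11.375 [ 0.59860516 -0.15831239  0.19925399] [-0.16359898  0.07969636 -1.27233764] 0.034859888037106684
top all 625 [ 601.2 -149.4] [100.2 102.8] 76.5 jig mm [0.1 8.9] ztop 0.0167
top rib 60 [ 600.1 -158.4] [10.6 69.8] 75.9 jig mm [ 1.2 -0.1] ztop 0.0618
wrist all 6464 [ 599.1 -168.3] [103.6 104. ] 76.1 jig mm [  2.6 -10. ] ztop 0.0143
wrist rib 655 [ 601.7 -159. ] [ 9.6 69.9] 76.0 jig mm [ 2.9 -0.3] ztop 0.0617
```

View pics/w5.png

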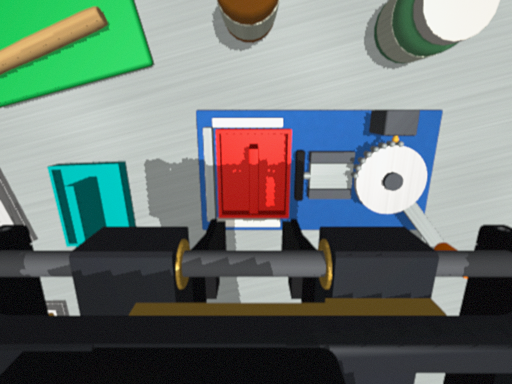

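The tray sits flat between the guides, with its rib at (254,178) and its top at 62 mm (10+52, as expected). It is at jig (about +1..3, 0) mm, and the pad at (299,175) has not moved. Next is the handle, which all the measurements put at (0.465,-0.3525).

```bash
python3 -c "
from h import *
go(.465,-.3525,.17,0)"
```

```text
turn [ -0.    0.1 -13.8] shift cm [-8.36 22.05  2.94] dist 23.8
```

Emit:
arm_command(
  steps=[
    [0,0,-3,-1.5,4,0,0.2],
    [0,0,-6,-3.2,8.5,0,0.2],
    [0,0,-10,-5,13,1,0.2],
    [0,0,-13.8,-6.7,17.5,2,0.2],
    [0,0,-13.8,-8.4,22,2.9,0.2],
    [0,0,-13.8,-8.4,22,2.9,0.2],
    [0,0,-13.8,-8.4,22,2.9,0.2],
    [0,0,-13.8,-8.4,22,2.9,0.2],
  ],
)

```text
t: 12.48
ee_pos: [0.4666, -0.3504, 0.1716]
orientation: [-0.0, 1.0, 0.001, 0.0]
ft_force: [0.0, -0.5, -0.1]
grip_width: 0.0523
grasp_force: 0.0
```

```bash
python3 -c "
from h import *
bot.get_image('top')
a,P=cam('wrist');s=bot.observe();print(s['ee_pos'],s['joint_pos'][6])
hsv=cv2.cvtColor(a,cv2.COLOR_RGB2HSV)
o=(cv2.inRange(hsv,(5,150,100),(18,255,255))>0)&(np.linalg.norm(P[...,:2]-[.465,-.3525],axis=2)<.04)&(P[...,2]>.07)
p=P[o];print(len(p),p.min(0) if len(p) else '',p.max(0) if len(p) else '',)
go(.465,-.3525,.072,0)"
```

```text
[ 0.46640115 -0.35075383  0.17165747] -1.0663168185731309
419 [ 0.45619686 -0.36265639  0.07008073] [ 0.47505821 -0.34470184  0.09364844]
turn [-0.  -0.   0.1] shift cm [-0.14  0.17  9.97] dist 10.0
```

Emit:
arm_command(
  steps=[
    [0,0,0,-0.1,0.2,3,0.2],
    [0,0,0,-0.1,0.2,6,0.2],
    [0,0,0,-0.1,0.2,8.5,0.2],
    [0,0,0,-0.1,0.2,10,0.2],
    [0,0,0,-0.1,0.2,10,-1],
    [0,0,0,-0.1,0.2,10,-1],
    [0,0,0,-0.1,0.2,10,-1],
    [0,0,0,-0.1,0.2,10,-1],
    [0,0,0,-0.1,0.2,10,-1],
    [0,0,0,-0.1,0.2,10,-1],
  ],
  newtons=30,
)

```text
t: 13.82
ee_pos: [0.4647, -0.3541, 0.0721]
orientation: [0.0, 1.0, 0.0, 0.0]
ft_force: [0.2, 0.3, 3.6]
grip_width: 0.0192
grasp_force: 30.0
```

Emit:
arm_command(
  steps=[
    [0,0,0,0,0,0,-1],
    [0,0,0,0,0,0,-1],
    [0,0,0,0,0,0,-1],
  ],
)

```text
t: 14.2
ee_pos: [0.4647, -0.354, 0.0721]
orientation: [0.0, 1.0, 0.0, 0.0]
ft_force: [-1.0, 1.5, 4.3]
grip_width: 0.0189
grasp_force: 30.0
```

```bash
cat >> h.py <<'E'
def lev():
    s=bot.observe(); V=N-.150*J[1]; q=J@(s["ee_pos"][:2]-V)
    ph=np.radians(220.2)-np.arctan2(q[1],q[0])%(2*np.pi)
    print("t",s["t"],"TCP",s["ee_pos"].round(4),"lever",ph.round(3),"r",np.linalg.norm(q).round(4),"F",s["ft_force"].round(1),"w",s["grip_width"],s["grasp_force"])
    w,a,b,c=s["orientation"]; C=R.from_quat([a,b,c,w])
    for t in np.arange(.11,.78,.11):
        if t>ph+.03:
            an=np.radians(220.2)-t; d=V+J.T@(.11*np.array([np.cos(an),np.sin(an)]))-s["ee_pos"][:2]
            print(t.round(2),(C.inv().apply([*d,0])*100).round(2))
E
python3 -c "
from h import *
lev()"
```

```text
t 14.2 TCP [ 0.4647 -0.354   0.0721] lever -0.009 r 0.1108 F [-1.   1.5  4.3] w 0.01890421065996646 29.997945427894592
0.11 [-0.45 -1.24 -0.  ]
0.22 [-0.81 -2.39 -0.  ]
0.33 [-1.03 -3.58 -0.  ]
0.44 [-1.13 -4.79 -0.  ]
0.55 [-1.09 -6.   -0.  ]
0.66 [-0.91 -7.19 -0.  ]
0.77 [-0.61 -8.36 -0.  ]
```

Emit:
arm_command(
  steps=[
    [0,0,0,-0.22,-0.6,0,-1],
    [0,0,0,-0.45,-1.2,0,-1],
    [0,0,0,-0.65,-1.8,0,-1],
    [0,0,0,-0.8,-2.4,0,-1],
    [0,0,0,-0.8,-2.4,0,-1],
    [0,0,0,-0.9,-3,0,-1],
    [0,0,0,-1.03,-3.6,0,-1],
    [0,0,0,-1.1,-4.2,0,-1],
    [0,0,0,-1.13,-4.8,0,-1],
    [0,0,0,-1.13,-4.8,0,-1],
  ],
)

```text
t: 15.45
ee_pos: [0.4533, -0.3073, 0.0721]
orientation: [0.001, 1.0, 0.0, 0.0]
ft_force: [0.8, -6.1, 4.3]
grip_width: 0.0191
grasp_force: 30.0
```

```bash
python3 -c "
from h import *
lev()"
```

```text
t 15.45 TCP [ 0.4533 -0.3073  0.0721] lever 0.43 r 0.1102 F [ 0.8 -6.1  4.3] w 0.019130323886076443 29.999990933574736
0.55 [ 0.06 -1.32 -0.  ]
0.66 [ 0.23 -2.52 -0.01]
0.77 [ 0.54 -3.69 -0.01]
```

Emit:
arm_command(
  steps=[
    [0,0,0,0,-0.4,0,-1],
    [0,0,0,0,-0.8,0,-1],
    [0,0,0,0.05,-1.2,0,-1],
    [0,0,0,0.1,-1.6,0,-1],
    [0,0,0,0.15,-2,0,-1],
    [0,0,0,0.2,-2.3,0,-1],
    [0,0,0,0.2,-2.5,0,-1],
    [0,0,0,0.2,-2.5,0,-1],
    [0,0,0,0.2,-2.5,0,-1],
    [0,0,0,0.2,-2.5,0,-1],
  ],
)

```text
t: 16.7
ee_pos: [0.4553, -0.2835, 0.0721]
orientation: [0.002, 1.0, -0.001, 0.001]
ft_force: [1.0, -6.6, 3.6]
grip_width: 0.0192
grasp_force: 30.0
```

```bash
python3 -c "
from h import *
lev(); a,P=tray('top'); save('t6',cv2.resize(a[140:215,285:385],None,fx=6,fy=6,interpolation=cv2.INTER_CUBIC))
hsv=cv2.cvtColor(a,cv2.COLOR_RGB2HSV)
tray('side')"
```

```text
t 16.7 TCP [ 0.4553 -0.2835  0.0721] lever 0.647 r 0.11 F [ 1.  -6.6  3.6] w 0.019246427179903366 29.9997098185122
0.77 [ 0.33 -1.31 -0.  ]
top all 675 [ 600.6 -154.9] [ 86.5 104.2] 76.9 jig mm [0.8 3.4] ztop 0.0173
top rib 61 [ 601.6 -153.7] [10.1 69.9] 75.8 jig mm [1.5 4.8] ztop 0.0625
side all 161 [ 602.4 -149.4] [78.  99.5] 76.4 jig mm [1.2 9.2] ztop 0.0276
side rib 30 [ 600.5 -153.5] [10.4 61.5] 74.0 jig mm [0.4 4.7] ztop 0.0623
```

View pics/t6.png

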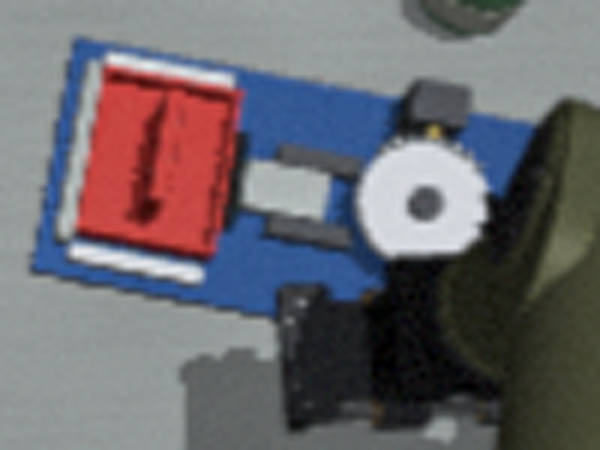

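The tray is against the fence (moved about 5 mm) with the pad pressed on it at crop (238,180). The lever reads 0.65 rad at a push of about 6.6 N, so I'm handing the job in.

```bash
python3 -c "
from h import *
print(bot.hand_in())"
```

```text
the job is handed in; nothing more can be done
None
```

The red tray is clamped flat in the jig's nest against the fence, and I handed the job in still holding the lever at the third click (about 0.65 rad, 6.6 N push); the hand-in returned no verdict.

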